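# Block a boxed lock cylinder into its transit tray

### The job

Make the blue carton in the plywood tray ready for the road: slide it along to the left until it is home against the tray's left end wall, then fill the gap left beside it with the wooden block that fits, pushed in flat from the front until it is home against the back wall, so that nothing can shift. Leave the tape roll on the tray where it is.

Things in the scene. Friction and masses are not known exactly. Their poses are not given: they have to be found in the camera images.
- tray: Fixed plywood transit tray, a 269 x 360 mm board, its top 20 mm above the origin (origin at bench level, middle of the mouth). x towards its back, y to its left, z up. On its rear a compartment for the carton, walls 10 mm thick, 40 mm high. In front the flat open apron, x = -159 to 0 mm, y = -180 to +180 mm, where the blocks lie left and right of the mouth.
- mouth (a point): Middle of the compartment's open mouth, on the board (20 mm up), same axes as the tray; outer face of the front board is x = 0. The front board (10 mm thick) covers the front only left of y = +46.5 mm; the mouth is y = -47.5 to +46.5 mm. Angled guides at both sides lead in, reaching to x = -15 mm and 12 mm outward.
- home_corner (a point): Inner back left corner of the compartment at board level, same axes as the tray, at x = +99, y = +166.5 mm from the mouth. The left end wall's and the back wall's inner faces meet here; the right wall's inner face is 214 mm to the right. With the carton home a gap 95 to 96 mm wide and 99 mm deep is left behind the mouth.
- carton: Blue closed carton loose in the compartment behind the front board, 85 (x) x 118 (y) x 62 mm tall, 0.2-0.35 kg; origin at the centre of its underside, axes as the tray's. Starts 14 to 40 mm short of the left end wall, sticking out into the gap. Home, its centre is at y = +107 mm in the tray, its right face at +48 mm. About 4 mm play front to back.
- wide_block: The wider of two plain wooden blocks, 100 (x) x 90 (y) x 45 mm tall, about 0.2 kg; origin at the centre of its underside, x within 0.12 rad of the tray's x. Its 90 mm side fits the gap. Home, its centre is at x = +49, y = 0 mm in the tray, its front 1 mm proud of the front board. Starts flat on the apron, about 110 mm left or right of the middle of the mouth.
- narrow_block: The narrower wooden block, 100 (x) x 62 (y) x 45 mm tall, same wood; origin at the centre of its underside. Too narrow for the gap. It starts flat on the apron on the other side of the mouth.
- tape: A black roll of tape, 69 mm across, 19 mm tall, lying on the right rear corner of the tray board, right of the right wall; origin at the centre of its underside. Stays there.

How it is judged:
On the way, in this order (a step that is already met when the one before it is completed fails the run):
1. the carton is home against the left end wall (y of carton in the frame of tray above 0.1015 m and angle between carton's own z axis and vertical below 0.05 rad), for 0.2 s.
2. the wide block fills the gap, home against the back wall (x of wide_block in the frame of tray between 0.045 and 0.054 m and y of wide_block in the frame of tray between -0.008 and 0.008 m and z of wide_block in the frame of tray below 0.024 m and angle between wide_block's own z axis and vertical below 0.05 rad), for 0.2 s.
At the end, for the whole second after the job is handed in: The carton stands flat in the compartment within about 6 mm of the left end wall; the wide block lies flat in the gap beside it, square, its front face flush with the front board (within about 4 mm of home against the back wall); both at rest (all of step 2 and angle between the x axis of wide_block and the x axis of tray, either way round below 0.08 rad and y of carton in the frame of tray between 0.1 and 0.113 m and x of carton in the frame of tray between 0.048 and 0.061 m and z of carton in the frame of tray below 0.024 m and angle between carton's own z axis and vertical below 0.05 rad and linear speed of each of wide_block, carton below 0.01 m/s); the robot touches nothing.
It fails at once if the tape roll is moved by more than 30 mm (distance of tape from where it was at the start of the episode above 0.03 m).
It also fails if it takes over 48 s, if anything falls off the work surface, if the arm or the gripper's body presses on something with over 40 N, if the wrist force passes 120 N, or if a joint passes its speed limit or range.

### The arm

A 6-joint arm with a two-finger parallel gripper is mounted at the origin on a cart in front of the work surface, level with it; the furniture and walls round the work are solid. World frame = base frame: x ahead of the robot, y to its left, z up, the work surface at z = 0. Lengths are in m, angles in rad, forces in N, time in s.
With the tool pointing down it reaches from about 0.3 to 0.875 m from the base axis. Payload 6.4 kg.
Tool frame: the origin (TCP) lies on the mounting face of the last link; the fingertips stand 173 mm ahead of it and the grasp point (between the pads) lies robot.pinch_z ahead of it (robot.pinch_z is the distance from the TCP to the grasp point, in m); z points along the fingers, y is the line along which they close (so a half turn about z gives the same grasp; the last joint's range is limited). The gripper opens to 85 mm and grips with 20 to 120 N. Pads are 22 mm wide; open, the fingers measure 114 mm over their backs; the gripper's body (76 mm by 85 mm) begins 54 mm behind the grasp point. The pads swing forward as they close: fully open they stand 13 mm farther back than shut.
Start: joints at [0.979, 0.181, 1.607, -0, 1.354, -0.206], TCP at [0.216, 0.533, 0.405] pointing down, gripper open.
Joint ranges: [-2.99, 2.99], [-0.89, 2.07], [0.3, 2.58], [-1.14, 4.28], [0, 2.63], [-3.12, 3.12]. Speed limits (rad/s): [2.57, 2.57, 3.01, 3.14, 3.14, 3.14].

### API

Orientations are given as a unit quaternion [x, y, z, w].
In Python, from plant import robot, optics gives the robot as it stands.
- The arm moves only by the shell command python3 -m creep 'ROWS' [OPENING] [FORCE]. ROWS is a JSON object of lists of equal length, an entry for each row: "slide": the shift along the tool's x, y, z in m, a list of three; "twist": the turn about the tool's z in degrees. In form: {"slide": [[dx, dy, dz], ...], "twist": [twist, ...]}. A call has exactly 8 rows; each row is the pose to reach, as a shift and turn from the pose commanded when the call began, along the tool's axes at that moment; what a row does not reach only later rows make up. A row lasts 1/12 s, in which the tool goes at most 41.7 mm and 7.16 degrees, less where a joint would pass 70% of its speed; a pose out of reach is approached as far as the arm can. A call with a gripper value outside its range is refused whole. OPENING is the opening, from 0 (shut) to 1 (fully open), set as the call begins (- or left out, the last holds). The fingers move at their own pace and stop on an object; FORCE is the grip in N (left out, the last holds). Time passes only in rows, so rows that repeat a pose let the fingers close, or fill a call up. It gives the time, the measured TCP pose, the force, the opening and the grip force at its end, in the units of the state.
- robot.observe(): the state, without advancing time (a new reading comes with each control period).
- optics.get_image(name): name is "scene" or "top" or "wrist"; returns the picture (420x560x3 uint8, red, green, blue); there is no depth.
- optics.camera_info(name): a dict with "camera_matrix" (3x3 intrinsics, pixels), "dist" ([k1, k2, p1, p2, k3] as OpenCV has them; the pictures are not rectified), "rvec" (rotation vector, rad) and "tvec" (3), from world to camera coordinates, as OpenCV has them; the wrist camera has in their place "hand_eye" (4x4, takes a point from camera to tool coordinates, whose origin is the TCP and whose axes are the flange's). Camera axes: x right, y down, z forward; pixel columns grow to the right and rows downward; lengths in m; the calibration is good to about 2 mm. A picture is of the moment at which its call begins: read the wrist's pose just before it. camera_info takes no time and is no camera call.
- robot.sign_off(): hands the job in; it is judged then, once.
Trained networks look in the newest picture that a camera, given by its name, has taken for a name from the list of things; names that differ only in an ending like _2 or _b are one class to them, and where a whole thing is asked for, a point or a joint stands for the part that bears it (a point fixed in the world has none). Each returns a list of dicts, best first, with "confidence" (0 to 1); they miss things now and then, are a little off and sometimes report something else, mostly with a low value. They report only what shows in the picture. A call takes as long as a camera call.
- optics.cut_out(camera, target): "mask" (420x560 bool, what is visible of it) and "location" ([column, row] in pixels, amid what is visible of it).
The state is a dict: "time": time; "qpos": joint angles; "qd": joint speeds; "effort": joint torques, N m; "tcp_pos": TCP position; "orientation": TCP orientation; "wrist_force": force on the tool from outside, world axes, zero at the start; "moment": the same for the moment, N m; "width": finger opening in m; "gripper_force": force on a finger pad.
Only numpy, scipy, OpenCV 4.12 (cv2) and the standard library are available. Lean on these libraries where they do the work, as an engineer would, in place of code of your own. Each camera call takes 0.05 s, during which the arm holds its last target. There are 200 camera calls.

## Working session

There is one attempt and no reset: what is moved stays moved. The work goes in short steps, Python scripts to look and compute and a shell command to move; the robot and the scene stay as the last step left them, time stands still between calls to the robot, and variables do not carry over. Pictures are saved under pics/ and viewed, at most 10 in all, crops included, and the job is handed in when it is done.

```bash
mkdir -p pics; python3 - <<'E'
from plant import robot, optics
import cv2,numpy as np
print(robot.observe(),robot.pinch_z)
for n in ["top","scene"]:
    im=optics.get_image(n); cv2.imwrite(f"pics/{n}0.png",im[:,:,::-1])
    print(n,optics.camera_info(n))
    for t in ["carton","wide_block","narrow_block","tape","tray"]:
        for r in optics.cut_out(n,t)[:2]:
            print(n,t,round(r["confidence"],2),r["location"],r["mask"].sum())
print(optics.camera_info("wrist"))
E
```

```text
{'time': 0.0, 'qpos': array([ 9.78704326e-01,  1.81539718e-01,  1.60799297e+00, -2.30060863e-05,
        1.35381306e+00, -2.06286288e-01]), 'qd': array([-1.18040857e-04,  1.57785516e-03, -7.44422638e-04,  3.60752037e-05,
        1.31109779e-03, -9.34392257e-04]), 'effort': array([ 9.08411894e-04, -4.44855416e+01, -3.51349354e+01,  4.66305863e-06,
        8.79600935e-03,  3.82620948e-07]), 'tcp_pos': array([0.21621161, 0.53252949, 0.4037919 ]), 'orientation': array([ 1.91706199e-01,  9.81451968e-01, -8.11996183e-04, -3.30341119e-04]), 'wrist_force': array([-0.15335206, -0.51434864,  0.03204007]), 'moment': array([ 0.00336396, -0.02351779, -0.00458982]), 'gripper_force': 0.0, 'width': 0.08563630942678055} 0.1547
top {'camera_matrix': array([[401.68548935,   0.        , 287.82381705],
       [  0.        , 401.68548935, 220.22448543],
       [  0.        ,   0.        ,   1.        ]]), 'dist': array([0.01098229, 0.        , 0.        , 0.        , 0.        ]), 'rvec': array([ 2.14955763, -2.2116409 ,  0.08638203]), 'tvec': array([0.04521533, 0.61876631, 0.85360828])}
top carton 0.89 [
[... 721 characters left out ...]
62 [340.9, 254.0] 883
scene tape 0.4 [219.8, 213.9] 1618
scene tray 0.7 [272.6, 232.3] 7291
{'camera_matrix': array([[310.67586018,   0.        , 278.45857832],
       [  0.        , 310.67586018, 215.14343205],
       [  0.        ,   0.        ,   1.        ]]), 'dist': array([-0.02821393,  0.        ,  0.        ,  0.        ,  0.        ]), 'hand_eye': array([[ 8.23746257e-04, -9.49259735e-01, -3.14492094e-01,
         8.08497510e-02],
       [ 9.99999551e-01,  9.29297524e-04, -1.85692533e-04,
        -3.04507544e-04],
       [ 4.68527168e-04, -3.14491800e-01,  9.49260074e-01,
         3.09508609e-02],
       [ 0.00000000e+00,  0.00000000e+00,  0.00000000e+00,
         1.00000000e+00]])}
```

View pics/top0.png

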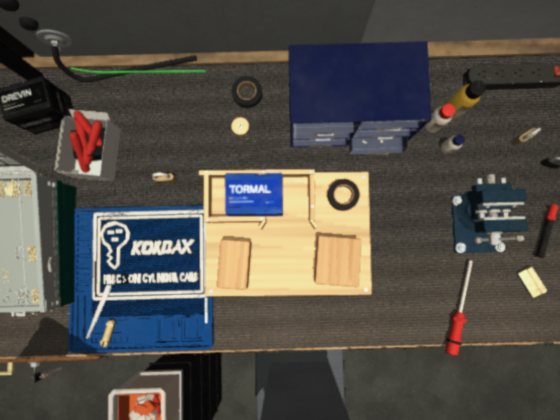

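View pics/scene0.png

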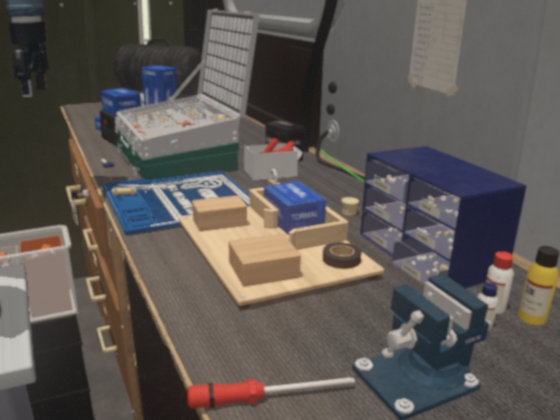

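The top picture shows the wide block on the right of the apron (338,263), the narrow block on the left (235,264), the carton at (253,194) and the tape at (344,194). The scene view agrees.

```bash
cat > h.py <<'E'
from plant import robot, optics
import cv2,numpy as np
from scipy.spatial.transform import Rotation as R
def cam(name,st=None):
    c=optics.camera_info(name);K=c["camera_matrix"];d=c["dist"]
    if "rvec" in c: M=cv2.Rodrigues(c["rvec"])[0];t=np.array(c["tvec"]).ravel()
    else:
        T=np.eye(4);T[:3,:3]=R.from_quat(st["orientation"]).as_matrix();T[:3,3]=st["tcp_pos"]
        W=np.linalg.inv(T@c["hand_eye"]);M=W[:3,:3];t=W[:3,3]
    return K,d,M,t
def unproj(px,z,C):
    K,d,M,t=C
    n=cv2.undistortPoints(np.array(px,float).reshape(-1,1,2),K,d).reshape(-1,2)
    r=np.c_[n,np.ones(len(n))]@M; o=-M.T@t
    return o+r*((z-o[2])/r[:,2])[:,None]
def proj(P,C):
    K,d,M,t=C
    return cv2.projectPoints(np.array(P,float).reshape(-1,1,3),cv2.Rodrigues(M)[0],t,K,d)[0].reshape(-1,2)
def silh(name,t,z,C):
    r=optics.cut_out(name,t)
    if not r: return None
    c=max(cv2.findContours(r[0]["mask"].astype(np.uint8),0,1)[0],key=cv2.contourArea).reshape(-1,2)
    return unproj(c,z,C)[:,:2]
def box(lx,ly,h,x,y,yaw,z0):
    c,s=np.cos(yaw),np.sin(yaw)
    return np.array([[x+c*a-s*b,y+s*a+c*b,z] for z in(z0,z0+h) for a,b in((-lx/2,-ly/2),(lx/2,-ly/2),(lx/2,ly/2),(-lx/2,ly/2))])
def fitbox(mask,dim,z0,C,guess,holes=None):
    # maximise IoU of projected silhouette with the mask
    from scipy.optimize import minimize
    S=4;m=cv2.resize(mask.astype(np.uint8),None,fx=S,fy=S,interpolation=0)
    def f(p):
        q=proj(box(*dim,p[0],p[1],p[2]*1.0,z0),C)
        im=np.zeros_like(m);cv2.fillConvexPoly(im,cv2.convexHull(np.round((q+.5)*S).astype(np.int32)),1)
        return -(im&m).sum()/(im|m).sum()
    g=np.array(guess,float)
    r=minimize(f,g,method="Nelder-Mead",options=dict(initial_simplex=np.array([g,g+[.02,0,0],g+[0,.02,0],g+[0,0,.1]]),xatol=1e-4,fatol=1e-5))
    return r.x,-r.fun
E
python3 - <<'E'
from h import *
im=optics.get_image("top");C=cam("top")
print("cam pos",-C[2].T@C[3])
b=cv2.minAreaRect(silh("top","tray",.02,C).astype(np.float32));print("tray",b)
print("corners",unproj([[200,171],[369.5,172],[371,295],[205,298]],.02,C).round(3))
for t,dim in [("carton",(.085,.118,.062)),("wide_block",(.1,.09,.045)),("narrow_block",(.1,.062,.045))]:
    r=optics.cut_out("top",t)[0]
    g=unproj([r["location"]],.07,C)[0]
    print(t,fitbox(r["mask"],dim,.02,C,[g[0],g[1],-.03]))
cv2.imwrite("pics/top1.png",cv2.resize(im[150:315,185:390,::-1],None,fx=3.8,fy=3.6,interpolation=2))
E
```

```text
cam pos [0.55018628 0.02841505 0.90002828]
tray ((0.594080924987793, 0.03652751445770264), (0.3775462210178375, 0.27640002965927124), 88.38822174072266)
corners [[ 0.735  0.219  0.02 ]
 [ 0.722 -0.156  0.02 ]
 [ 0.453 -0.148  0.02 ]
 [ 0.457  0.211  0.02 ]]
carton (array([ 0.79892853,  0.17361906, -0.19666667]), np.float64(-0.0))
wide_block (array([ 0.5886714 ,  0.03941614, -0.51888889]), np.float64(-0.0))
narrow_block (array([ 0.54960517,  0.22237717, -0.03      ]), np.float64(-0.0))h.py:34: RuntimeWarning: overflow encountered in scalar negative
  return -(im&m).sum()/(im|m).sum()
```

View pics/top1.png

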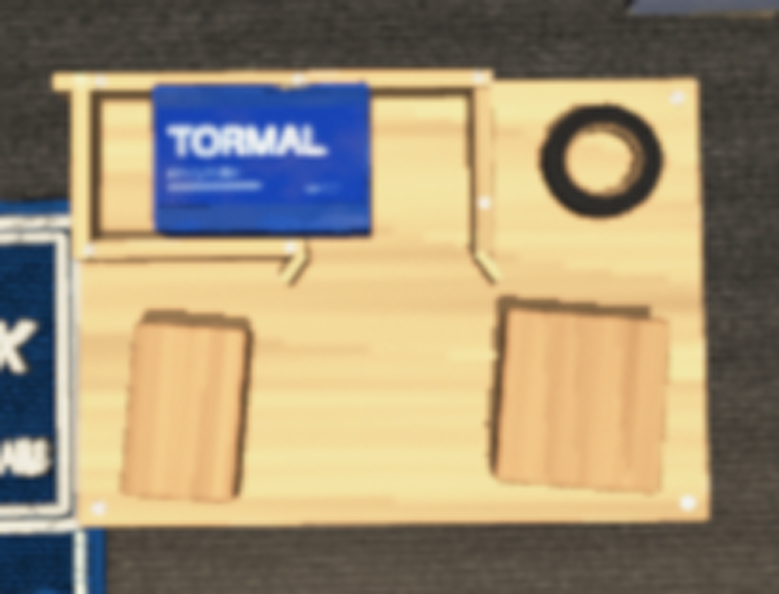

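The crop shows the tray corners at about (78,526), (710,521) and (697,79) in crop pixels, a clear mouth with guides, and both blocks skewed by a few degrees. I'll fit the tray to these points and fix the sign bug in the box fit.

```bash
sed -i 's/return -(im&m).sum()\/(im|m).sum()/return -float((im\&m).sum())\/float((im|m).sum())/' h.py
python3 - <<'E'
from h import *
from scipy.optimize import least_squares
optics.get_image("top");C=cam("top")
px=np.array([[78,526],[710,521],[697,79],[492,72],[74,258]])/[3.8,3.6]+[185,150]-.4
P=np.array([[-.159,.18,.02],[-.159,-.18,.02],[.11,-.18,.02],[.109,-.0575,.06],[0,.1765,.06]])
def w(p,P): 
    c,s=np.cos(p[2]),np.sin(p[2]);return np.c_[p[0]+c*P[:,0]-s*P[:,1],p[1]+s*P[:,0]+c*P[:,1],P[:,2]]
r=least_squares(lambda p:(proj(w(p,P),C)-px).ravel(),[.61,.03,-.03],x_scale=[.01,.01,.01])
p=r.x;print("mouth",p,r.fun.round(1));np.save("tray.npy",p)
for t,dim in [("carton",(.085,.118,.062)),("wide_block",(.1,.09,.045)),("narrow_block",(.1,.062,.045))]:
    q=optics.cut_out("top",t)[0];g=unproj([q["location"]],.07,C)[0]
    f,i=fitbox(q["mask"],dim,.02,C,[g[0],g[1],-.03])
    c,s=np.cos(p[2]),np.sin(p[2]);d=f[:2]-p[:2]
    print(t,f,round(i,3),"tray:",(c*d[0]+s*d[1]).round(4),(-s*d[0]+c*d[1]).round(4),(f[2]-p[2]).round(3))
E
```

```text
mouth [ 0.6163878   0.02807944 -0.01907667] [ 0.   0.3  0.1  0.1  0.3  0.2  0.2 -0.6 -0.6  0. ]
carton [ 0.67297646  0.09729796 -0.01311878] 0.967 tray: 0.0553 0.0703 0.006
wide_block [ 0.52959016 -0.07215003 -0.11005727] 0.963 tray: -0.0849 -0.1019 -0.091
narrow_block [ 0.52935098  0.14539228 -0.06913945] 0.96 tray: -0.0893 0.1156 -0.05
```

```bash
cat >> h.py <<'E'
def to(x,y,z,yaw=0.,st=None):
    """tray x,y (m), world TCP z, tool-y yaw in tray frame (deg) -> slide mm, twist deg"""
    p=np.load("tray.npy");st=st or robot.observe();c,s=np.cos(p[2]),np.sin(p[2])
    w=np.array([p[0]+c*x-s*y,p[1]+s*x+c*y,z]);M=R.from_quat(st["orientation"]).as_matrix()
    cur=np.degrees(np.arctan2(M[1,1],M[0,1]))
    d=st["tcp_pos"][:2]-p[:2]
    print("slide",(M.T@(w-st["tcp_pos"])).round(4),"twist",round(-((yaw+np.degrees(p[2])-cur+180)%360-180),2),"| tray",(c*d[0]+s*d[1]).round(4),(-s*d[0]+c*d[1]).round(4),"z",st["tcp_pos"][2].round(4),"yaw",round(cur-np.degrees(p[2]),1),"F",st["wrist_force"].round(1),"t",round(st["time"],2))
E
python3 -c "
from h import *
to(.055,-.02,.36,0)"
```

```text
slide [-0.6191 -0.316   0.0447] twist 68.99 | tray -0.4096 0.4969 z 0.4047 yaw 69.0 F [-0.9  0.7 -0.6] t 1.05
```

```bash
python3 -m creep '{"slide": [[-0.619,-0.316,0.045],[-0.619,-0.316,0.045],[-0.619,-0.316,0.045],[-0.619,-0.316,0.045],[-0.619,-0.316,0.045],[-0.619,-0.316,0.045],[-0.619,-0.316,0.045],[-0.619,-0.316,0.045]], "twist": [69,69,69,69,69,69,69,69]}' 0.35 40; python3 -c "
from h import *
to(.055,-.02,.36,0)"
```

```text
time: 1.72
tcp_pos: [0.4349, 0.2794, 0.3833]
orientation: [0.641, 0.767, 0.0, 0.0]
wrist_force: [0.5, 0.7, -0.1]
width: 0.03
gripper_force: 0.0
slide [-0.3101  0.1839  0.0234] twist 11.34 | tray -0.1863 0.2478 z 0.3833 yaw 11.3 F [ 0.5  0.7 -0.1] t 1.72
```

```bash
python3 -m creep '{"slide": [[-0.31,0.184,0.023],[-0.31,0.184,0.023],[-0.31,0.184,0.023],[-0.31,0.184,0.023],[-0.31,0.184,0.023],[-0.31,0.184,0.023],[-0.31,0.184,0.023],[-0.31,0.184,0.023]], "twist": [11.3,11.3,11.3,11.3,11.3,11.3,11.3,11.3]}'; python3 - <<'E'
from h import *
to(.055,-.02,.21,0)
st=robot.observe();im=optics.get_image("wrist");cv2.imwrite("pics/w0.png",im[:,:,::-1])
C=cam("wrist",st);q=optics.cut_out("wrist","carton")
p=np.load("tray.npy")
if q:
    f,i=fitbox(q[0]["mask"],(.085,.118,.062),.02,C,[.673,.097,-.015]);print(f,i)
# where known tray points fall
c,s=np.cos(p[2]),np.sin(p[2])
for P in [(0,.0465,.06),(.099,-.0475,.06),(0,-.0475,.02)]:
    print(P,proj([[p[0]+c*P[0]-s*P[1],p[1]+s*P[0]+c*P[1],P[2]]],C).round(1))
E
```

```text
time: 2.38
tcp_pos: [0.6546, 0.0293, 0.3618]
orientation: [0.712, 0.703, 0.0, 0.0]
wrist_force: [-0.5, 0.9, 0.1]
width: 0.0301
gripper_force: 0.0
slide [-0.0221  0.0167  0.1518] twist 0.38 | tray 0.0381 0.002 z 0.3618 yaw 0.4 F [-0.5  0.9  0.1] t 2.38
[ 0.67047158  0.09913288 -0.01118386] 0.9881024213986044
(0, 0.0465, 0.06) [[234.8 155.8]]
(0.099, -0.0475, 0.06) [[341.5 255.3]]
(0, -0.0475, 0.02) [[242.9 238.5]]
```

View pics/w0.png

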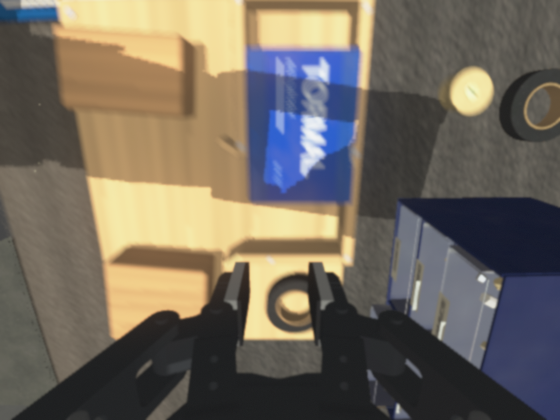

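```bash
python3 -m creep '{"slide": [[-0.022,0.016,0.02],[-0.022,0.016,0.05],[-0.022,0.016,0.09],[-0.022,0.016,0.125],[-0.022,0.016,0.15],[-0.022,0.016,0.152],[-0.008,0.016,0.152],[0.002,0.016,0.152]], "twist": [0.4,0.4,0.4,0.4,0.4,0.4,0.4,0.4]}'; python3 -c "
from h import *
to(.055,.037,.21,0)"
```

```text
time: 3.15
tcp_pos: [0.6702, 0.0339, 0.2117]
orientation: [0.714, 0.7, 0.001, 0.001]
wrist_force: [0.4, -1.3, -0.2]
width: 0.0299
gripper_force: 0.0
slide [0.0302 0.0013 0.0017] twist -0.04 | tray 0.0537 0.0068 z 0.2117 yaw -0.0 F [ 0.4 -1.3 -0.2] t 3.15
```

```bash
python3 -m creep '{"slide": [[0.005,0.001,0],[0.01,0.001,0],[0.014,0.001,0],[0.018,0.001,0],[0.022,0.001,0],[0.026,0.001,0],[0.028,0.001,0],[0.030,0.001,0]], "twist": [0,0,0,0,0,0,0,0]}'; python3 - <<'E'
from h import *
to(.055,.04,.21,0)
optics.get_image("top");C=cam("top")
q=optics.cut_out("top","carton");print([ (a["confidence"],a["location"],a["mask"].sum()) for a in q])
print(fitbox(q[0]["mask"],(.085,.118,.062),.02,C,[.673,.13,-.02]))
E
```

```text
time: 3.82
tcp_pos: [0.6711, 0.0631, 0.21]
orientation: [0.714, 0.7, -0.0, 0.0]
wrist_force: [-0.5, -1.3, 0.7]
width: 0.0292
gripper_force: 0.0
slide [ 0.0039  0.001  -0.    ] twist -0.01 | tray 0.054 0.0361 z 0.21 yaw -0.0 F [-0.5 -1.3  0.7] t 3.82
[]Traceback (most recent call last):
  File "<stdin>", line 5, in <module>
IndexError: list index out of range
```

```bash
python3 -m creep '{"slide": [[0.001,0.001,0],[0.002,0.001,0],[0.003,0.001,0],[0.004,0.001,0],[0.004,0.001,0],[0.005,0.001,0],[0.005,0.001,0],[0.005,0.001,0]], "twist": [0,0,0,0,0,0,0,0]}'
```

```text
time: 4.58
tcp_pos: [0.6722, 0.0655, 0.2099]
orientation: [0.714, 0.7, -0.002, 0.001]
wrist_force: [-2.1, -12.0, 1.1]
width: 0.0299
gripper_force: 0.0
```

```bash
python3 -m creep '{"slide": [[-0.02,0,0],[-0.03,0,-0.03],[-0.04,0,-0.065],[-0.07,-0.02,-0.07],[-0.105,-0.045,-0.07],[-0.14,-0.07,-0.07],[-0.175,-0.095,-0.07],[-0.21,-0.12,-0.07]], "twist": [0,0,0,0,0,0,0,0]}' 0.7; python3 - <<'E'
from h import *
im=optics.get_image("top");C=cam("top");p=np.load("tray.npy")
for t,dim,g in [("carton",(.085,.118,.062),[.673,.135,-.02]),("wide_block",(.1,.09,.045),[.5296,-.072,-.11])]:
    for q in optics.cut_out("top",t)[:1]:
        f,i=fitbox(q["mask"],dim,.02,C,g)
        c,s=np.cos(p[2]),np.sin(p[2]);d=f[:2]-p[:2]
        print(t,round(i,3),"tray:",(c*d[0]+s*d[1]).round(4),(-s*d[0]+c*d[1]).round(4),(f[2]-p[2]).round(3))
cv2.imwrite("pics/top2.png",cv2.resize(im[150:315,185:390,::-1],None,fx=3.8,fy=3.6,interpolation=2))
to(-.085,-.182,.21,0)
E
```

```text
time: 5.25
tcp_pos: [0.5501, -0.1362, 0.28]
orientation: [0.714, 0.7, 0.0, 0.0]
wrist_force: [-0.4, -0.2, 0.3]
width: 0.0598
gripper_force: 0.0
carton 0.964 tray: 0.0558 0.1086 0.0
wide_block 0.955 tray: -0.0851 -0.1027 -0.084
slide [-0.0152 -0.0218  0.07  ] twist -0.29 | tray -0.0632 -0.1669 z 0.2801 yaw -0.3 F [ 0.1 -0.4  0. ] t 5.4
```

View pics/top2.png

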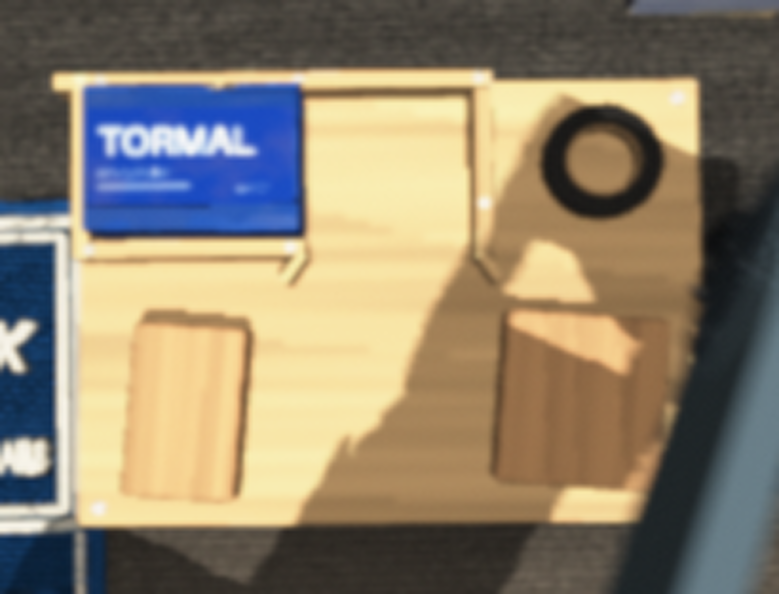

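The carton sits square and home against the left wall (crop (83–303, 83–235)), and the wide block has not moved. Next I bring the fingers down to the right of the block.

```bash
python3 -m creep '{"slide": [[-0.015,-0.022,0],[-0.015,-0.022,0.035],[-0.015,-0.022,0.065],[-0.015,-0.022,0.075],[0.005,-0.022,0.075],[0.015,-0.022,0.075],[0.023,-0.022,0.075],[0.031,-0.022,0.075]], "twist": [-0.3,-0.3,-0.3,-0.3,-0.3,-0.3,-0.3,-0.3]}'; python3 -c "
from h import *
to(-.085,-.058,.205,0)"
```

```text
time: 6.07
tcp_pos: [0.5308, -0.1029, 0.2058]
orientation: [0.711, 0.703, 0.0, 0.001]
wrist_force: [0.2, -1.8, -1.0]
width: 0.0596
gripper_force: 0.5
slide [ 0.0746 -0.0014  0.0007] twist 0.38 | tray -0.0831 -0.1326 z 0.2058 yaw 0.4 F [ 0.2 -1.8 -1. ] t 6.07
```

```bash
python3 -m creep '{"slide": [[0.01,-0.001,0],[0.021,-0.001,0],[0.032,-0.001,0],[0.043,-0.001,0],[0.054,-0.001,0],[0.063,-0.001,0],[0.069,-0.001,0],[0.073,-0.001,0]], "twist": [0.4,0.4,0.4,0.4,0.4,0.4,0.4,0.4]}'; python3 - <<'E'
from h import *
st=robot.observe();to(-.085,-.085,.205,0)
optics.get_image("wrist");p=np.load("tray.npy");c,s=np.cos(p[2]),np.sin(p[2])
for n in ["wrist","top"]:
    if n=="top": optics.get_image("top")
    C=cam(n,st)
    for q in optics.cut_out(n,"wide_block")[:2]:
        f,i=fitbox(q["mask"],(.1,.09,.045),.02,C,[.53,.028,-.02]);d=f[:2]-p[:2]
        print(n,q["confidence"],round(i,3),"tray:",(c*d[0]+s*d[1]).round(4),(-s*d[0]+c*d[1]).round(4),(f[2]-p[2]).round(3))
E
```

```text
time: 6.73
tcp_pos: [0.5299, -0.03, 0.2049]
orientation: [0.714, 0.7, -0.0, -0.0]
wrist_force: [-0.2, -2.7, 1.6]
width: 0.0597
gripper_force: 1.3
slide [-0.0253  0.0003 -0.0001] twist -0.06 | tray -0.0853 -0.0597 z 0.2049 yaw -0.1 F [-0.2 -2.7  1.6] t 6.73
wrist 0.76 0.957 tray: -0.0899 -0.0042 0.003
top 0.64 0.38 tray: -0.0874 0.0102 0.01
top 0.16 0.217 tray: 0.051 -0.0363 -0.174
```

```bash
python3 -m creep '{"slide": [[0.002,0,0],[0.004,0,0],[0.005,0,0],[0.005,0,0],[-0.01,0,0],[-0.025,0,-0.02],[-0.025,0,-0.05],[-0.025,0,-0.06]], "twist": [0,0,0,0,0,0,0,0]}'; python3 -c "
from h import *
to(-.185,0.001,.265,90)"
```

```text
time: 7.6
tcp_pos: [0.5306, -0.057, 0.2682]
orientation: [0.715, 0.699, 0.001, 0.002]
wrist_force: [0.9, 0.1, 0.8]
width: 0.0594
gripper_force: 0.0
slide [ 0.0874 -0.1012  0.0027] twist -90.18 | tray -0.0841 -0.0867 z 0.2682 yaw -0.2 F [0.9 0.1 0.8] t 7.6
```

```bash
python3 -m creep '{"slide": [[0.0,-0.03,0],[0.01,-0.06,0],[0.02,-0.08,0],[0.04,-0.1,0],[0.06,-0.101,0],[0.087,-0.101,0],[0.087,-0.101,0],[0.087,-0.101,0]], "twist": [-90,-90,-90,-90,-90,-90,-90,-90]}' 0.5; python3 -c "
from h import *
to(-.185,0.001,.265,90)"
```

```text
time: 8.27
tcp_pos: [0.4299, 0.0346, 0.2649]
orientation: [0.287, 0.958, 0.0, 0.0]
wrist_force: [-0.3, -0.1, -0.1]
width: 0.043
gripper_force: 0.0
slide [-0.0024 -0.0008 -0.0001] twist -32.31 | tray -0.1866 0.003 z 0.2649 yaw 57.7 F [-0.3 -0.1 -0.1] t 8.27
```

```bash
python3 -m creep '{"slide": [[-0.001,-0.001,0],[-0.001,-0.001,0],[-0.001,-0.001,0],[-0.001,-0.001,0],[-0.001,-0.001,0],[-0.001,-0.001,0],[-0.001,-0.001,0],[-0.001,-0.001,0]], "twist": [-32.3,-32.3,-32.3,-32.3,-32.3,-32.3,-32.3,-32.3]}'; python3 - <<'E'
from h import *
to(-.17,0.001,.205,90)
p=np.load("tray.npy");c,s=np.cos(p[2]),np.sin(p[2])
for n in ["wrist","top"]:
    st=robot.observe();im=optics.get_image(n);C=cam(n,st)
    cv2.imwrite(f"pics/{n}3.png",im[:,:,::-1])
    for t,dim,g in [("carton",(.085,.118,.062),[.673,.135,-.02]),("wide_block",(.1,.09,.045),[.53,.028,-.02])]:
      for q in optics.cut_out(n,t)[:1]:
        f,i=fitbox(q["mask"],dim,.02,C,g);d=f[:2]-p[:2]
        print(n,t,round(q["confidence"],2),round(i,3),"tray:",(c*d[0]+s*d[1]).round(4),(-s*d[0]+c*d[1]).round(4),(f[2]-p[2]).round(3))
E
```

```text
time: 8.93
tcp_pos: [0.4305, 0.0319, 0.2649]
orientation: [0.015, 1.0, 0.0, -0.0]
wrist_force: [1.0, 0.4, -0.2]
width: 0.0429
gripper_force: 0.0
slide [-0.0159  0.0009  0.0599] twist -0.63 | tray -0.1859 0.0002 z 0.2649 yaw 89.4 F [ 1.   0.4 -0.2] t 8.93
wrist wide_block 0.79 0.481 tray: -0.0866 -0.0071 0.102
top carton 0.71 0.947 tray: 0.0563 0.1094 -0.002
top wide_block 0.57 0.961 tray: -0.0871 0.0007 -0.012
```

View pics/wrist3.png

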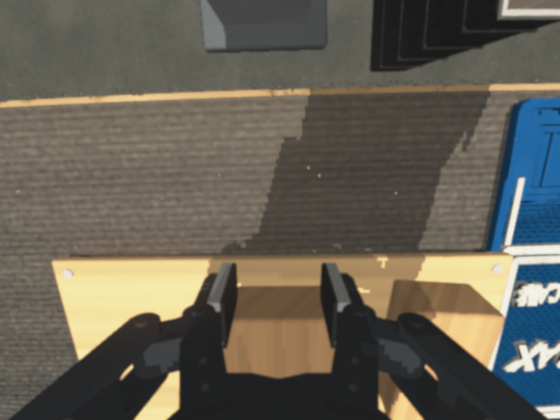

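The wrist camera looks back at the bench edge and shows only a sliver of the block, so I use the top fit: the block is centred at y +0.7 mm and nearly square. I descend behind it and push.

```bash
python3 -m creep '{"slide": [[-0.010,0.001,0.03],[-0.018,0.001,0.055],[-0.02,0.001,0.06],[-0.03,0.001,0.06],[-0.04,0.001,0.06],[-0.05,0.001,0.06],[-0.06,0.001,0.06],[-0.07,0.001,0.06]], "twist": [-0.6,-0.6,-0.6,-0.6,-0.6,-0.6,-0.6,-0.6]}'; python3 - <<'E'
from h import *
to(-.012,0.001,.205,90)
p=np.load("tray.npy");c,s=np.cos(p[2]),np.sin(p[2])
im=optics.get_image("top");C=cam("top")
for q in optics.cut_out("top","wide_block")[:1]:
    f,i=fitbox(q["mask"],(.1,.09,.045),.02,C,[.56,.028,-.02]);d=f[:2]-p[:2]
    print(round(q["confidence"],2),round(i,3),"tray:",(c*d[0]+s*d[1]).round(4),(-s*d[0]+c*d[1]).round(4),(f[2]-p[2]).round(3))
cv2.imwrite("pics/top4.png",cv2.resize(im[150:315,185:390,::-1],None,fx=3.8,fy=3.6,interpolation=2))
E
```

```text
time: 9.9
tcp_pos: [0.502, 0.0307, 0.2062]
orientation: [0.009, 1.0, -0.0, 0.001]
wrist_force: [-3.2, 0.1, 1.9]
width: 0.0426
gripper_force: 1.3
slide [-0.1024  0.0004  0.0013] twist 0.09 | tray -0.1144 0.0005 z 0.2062 yaw 90.1 F [-3.2  0.1  1.9] t 9.9
0.9 0.695 tray: -0.0307 -0.0005 0.011
```

View pics/top4.png

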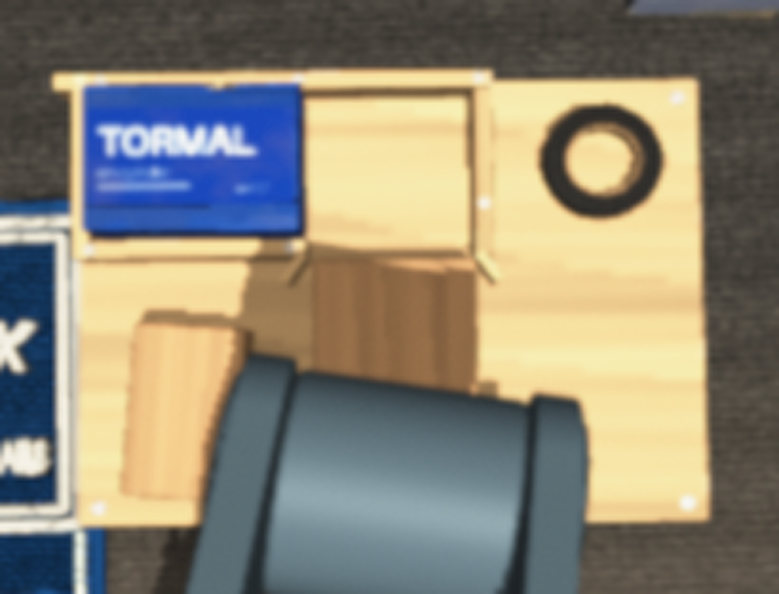

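The block's leading edge is at the mouth between the guides (crop row ~258, columns 313–476), perhaps 2–3 mm to the right. The guides should centre it, so I keep pushing and watch the force.

```bash
python3 -m creep '{"slide": [[-0.004,0.001,0],[-0.008,0.001,0],[-0.012,0.001,0],[-0.016,0.001,0],[-0.02,0.001,0],[-0.024,0.001,0],[-0.027,0.001,0],[-0.03,0.001,0]], "twist": [0,0,0,0,0,0,0,0]}'; python3 -c "
from h import *
to(-.012,0.001,.205,90)"
```

```text
time: 10.67
tcp_pos: [0.5309, 0.0312, 0.2049]
orientation: [0.009, 1.0, -0.0, -0.0]
wrist_force: [-2.8, -0.2, 3.0]
width: 0.0427
gripper_force: 1.3
slide [-0.0735 -0.0006 -0.0001] twist 0.09 | tray -0.0855 0.0015 z 0.2049 yaw 90.1 F [-2.8 -0.2  3. ] t 10.67
```

```bash
python3 -m creep '{"slide": [[-0.006,0,0],[-0.012,0,0],[-0.018,0,0],[-0.024,0,0],[-0.03,0,0],[-0.036,0,0],[-0.041,0,0],[-0.045,0,0]], "twist": [0,0,0,0,0,0,0,0]}'; python3 -c "
from h import *
to(-.012,0.001,.205,90)"
```

```text
time: 11.33
tcp_pos: [0.5762, 0.0304, 0.2049]
orientation: [0.009, 1.0, -0.0, 0.0]
wrist_force: [-2.7, -0.1, 1.5]
width: 0.043
gripper_force: 1.3
slide [-0.0282 -0.0006 -0.0001] twist 0.09 | tray -0.0402 0.0016 z 0.2049 yaw 90.1 F [-2.7 -0.1  1.5] t 11.33
```

```bash
python3 -m creep '{"slide": [[-0.005,0,0],[-0.01,0,0],[-0.014,0,0],[-0.018,0,0],[-0.021,0,0],[-0.023,0,0],[-0.025,0,0],[-0.026,0,0]], "twist": [0,0,0,0,0,0,0,0]}'; python3 -c "
from h import *
to(-.012,0.001,.205,90)"
```

```text
time: 12.0
tcp_pos: [0.6017, 0.03, 0.205]
orientation: [0.009, 1.0, 0.0, 0.0]
wrist_force: [-3.0, 0.1, 1.5]
width: 0.0425
gripper_force: 1.5
slide [-0.0027 -0.0007 -0.    ] twist 0.09 | tray -0.0147 0.0017 z 0.205 yaw 90.1 F [-3.   0.1  1.5] t 12.0
```

```bash
python3 -m creep '{"slide": [[-0.001,0,0],[-0.002,0,0],[-0.003,0,0],[-0.004,0,0],[-0.005,0,0],[-0.006,0,0],[-0.006,0,0],[-0.006,0,0]], "twist": [0,0,0,0,0,0,0,0]}'; python3 -c "
from h import *
to(-.012,0.001,.205,90)"
```

```text
time: 12.67
tcp_pos: [0.6045, 0.0301, 0.2042]
orientation: [0.008, 1.0, 0.0, -0.006]
wrist_force: [-20.0, -1.9, 14.1]
width: 0.0425
gripper_force: 10.2
slide [ 0.0001 -0.0008 -0.0008] twist 0.12 | tray -0.0119 0.0018 z 0.2042 yaw 90.1 F [-20.   -1.9  14.1] t 12.67
```

Contact at about 20 N, with the tool at x = −11.9 mm, which matches the block being home. I back off and check.

```bash
python3 -m creep '{"slide": [[0.0,0,0],[0.01,0,0],[0.03,0,0],[0.05,0,-0.01],[0.08,0,-0.04],[0.11,0,-0.08],[0.14,0,-0.11],[0.17,0,-0.14]], "twist": [0,0,0,0,0,0,0,0]}'; python3 - <<'E'
from h import *
p=np.load("tray.npy");c,s=np.cos(p[2]),np.sin(p[2])
im=optics.get_image("top");C=cam("top")
for t,dim,g in [("carton",(.085,.118,.062),[.673,.135,-.02]),("wide_block",(.1,.09,.045),[.665,.028,-.02])]:
  for q in optics.cut_out("top",t)[:1]:
    f,i=fitbox(q["mask"],dim,.02,C,g);d=f[:2]-p[:2]
    print(t,round(q["confidence"],2),round(i,3),"tray:",(c*d[0]+s*d[1]).round(4),(-s*d[0]+c*d[1]).round(4),(f[2]-p[2]).round(3))
cv2.imwrite("pics/top5.png",cv2.resize(im[150:315,185:390,::-1],None,fx=3.8,fy=3.6,interpolation=2))
print(robot.observe()["wrist_force"])
E
```

```text
time: 13.33
tcp_pos: [0.444, 0.0328, 0.3388]
orientation: [0.009, 1.0, -0.0, 0.001]
wrist_force: [0.9, -0.8, 0.5]
width: 0.0424
gripper_force: 0.0
carton 0.94 0.979 tray: 0.056 0.1093 -0.002
wide_block 0.77 0.964 tray: 0.0494 0.0002 0.022
[ 0.55259536  0.08194744 -0.97065752]
```

View pics/top5.png

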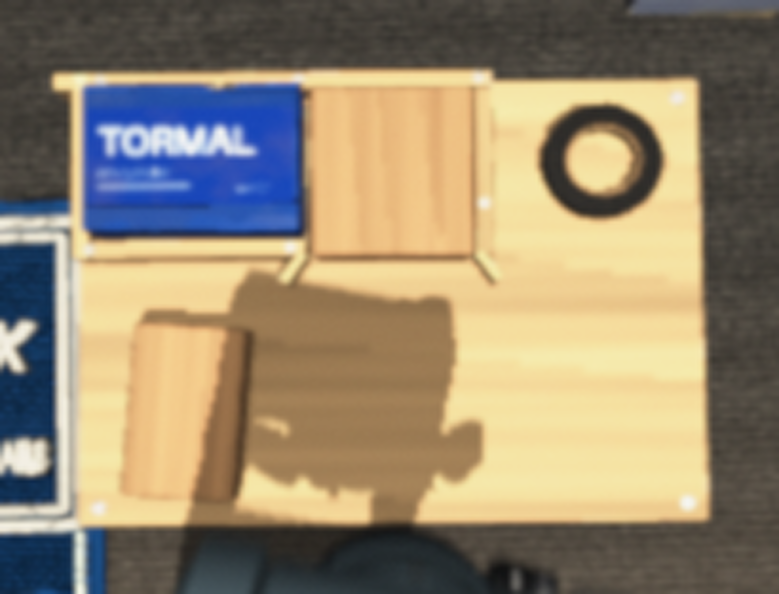

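The block fills the gap (crop (310–475, 85–257)), flush with the front board. The carton is home, the tape has not moved, and the arm is clear.

```bash
python3 -c "
from plant import robot
print(robot.sign_off())"
```

```text
the job is handed in; nothing more can be done
None
```

I handed the job in at about 13.5 s with the carton home against the left end wall and the wide block flush in the gap against the back wall. The last top picture shows the tape roll where it was and the arm clear of everything; the sign-off gave no verdict.

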